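Set up the wash supplies on the folding table

ROBOT

A 7-joint arm with a two-finger parallel gripper is mounted at the origin on the work surface. World frame = base frame: x ahead of the robot, y to its left, z up, the work surface at z = 0. Lengths are in m, angles in degrees, forces in N, time in s.
With the tool pointing down it reaches from about 0.425 to 0.875 m from the base axis. Payload 4.7 kg.
Tool frame: the origin (TCP) lies between the finger pads; the fingertips stand 8 mm ahead of it and the grasp point (between the pads) lies 11 mm behind it (env.tip_extent is the distance from the TCP to the fingertips, in m); z points along the fingers, y is the line along which they close (so a half turn about z gives the same grasp; the last joint's range is limited). The gripper opens to 87 mm and grips with 3 to 60 N. Pads are 19 mm wide; open, the fingers measure 117 mm over their backs; the gripper's body (75 mm by 190 mm) begins 51 mm behind the grasp point.
Start: joints at [72.198, 18.392, -4.016, 83.108, 1.295, 78.541, -3.26], TCP at [0.207, -0.616, 0.207] pointing down, gripper open.
Joint ranges: [-163.93, 163.93], [-17.29, 119.83], [-79.2, 71.16], [3.27, 140.29], [-89.18, 269.18], [5.43, 117.66], [-154.24, 154.24]. Speed limits (degrees/s): [147.25, 147.25, 180, 180, 180, 180, 180].

INTERFACE

Orientations are given as [roll, pitch, yaw] about the fixed x, y, z axes, in that order (R = Rz(yaw) Ry(pitch) Rx(roll)).
In Python, from cell import sensors, vision, workorder, env gives the robot as it stands.
- The arm moves only by the tool drive_tool, never from a script. Its argument "moves" is a list of rows, each an object of numbers: "x", "y", "z": the shift along the tool's x, y, z in mm; "rx", "ry", "rz": the turn, a rotation vector about the tool's x, y, z in rad; "fingers": the closure, from -1 (fully open) to 1 (shut). In form: [{"x": .., "y": .., "z": .., "rx": .., "ry": .., "rz": .., "fingers": ..}, ...]. A call has 1 to 20 rows; each row is the pose to reach, as a shift and turn from the pose commanded when the call began, along the tool's axes at that moment; what a row does not reach only later rows make up. A row lasts 1/8 s, in which the tool goes at most 62.5 mm and 10.7 degrees, less where a joint would pass 70% of its speed; a pose out of reach is approached as far as the arm can. A call with a gripper value outside its range is refused whole. The fingers move at their own pace and stop on an object; "force" is the grip in N (left out, the last holds). Time passes only in rows, so rows that repeat a pose let the fingers close. It gives the time, the measured TCP pose, the force, the opening and the grip force at its end, in the units of the state.
- sensors.get_obs(): the state, without advancing time (a new reading comes with each control period).
- vision.read_camera(name): name is "side" or "top"; returns a dict with "image" (384x512x3 uint8, red, green, blue), "fx", "fy", "cx", "cy" (pixels), "R" (3x3) and "t" (3): a world point X has camera coordinates R X + t. Camera axes: x right, y down, z forward; pixel columns grow to the right and rows downward; lengths in m; the calibration is good to about 2 mm. A picture is of the moment at which its call begins. There is no depth.
- workorder.sign_off(): hands the job in; it is judged then, once.
The state is a dict: "time_s": time; "qpos": joint angles; "joint_velocities": joint speeds; "effort": joint torques, N m; "tool_pos": TCP position; "tool_rot": TCP orientation; "force": force on the tool from outside, world axes, zero at the start; "wrist_torque": the same for the moment, N m; "grip_width": finger opening in m; "grasp_force": force on a finger pad.
Only numpy, scipy, OpenCV 4.12 (cv2) and the standard library are available. Lean on these libraries where they do the work, as an engineer would, in place of code of your own. Each camera call takes 0.05 s, during which the arm holds its last target. There are 200 camera calls.

TASK

Set up the laundry supplies in order of use: gently stand the detergent jug in the wide middle well of the drip tray, the stain-remover spray bottle in the well to its left and the softener bottle in the well to its right (left and right as seen from the robot), and put the dosing cup, mouth down, over the jug's cap. Set the measuring scoop, mouth up, on the middle of the powder tub's lid. Do not knock a bottle over, and leave the plant, the pegs and the token dish where they are.

Things in the scene. Friction and masses are not known exactly. Their poses are not given: they have to be found in the camera images.
- jug: Loose white detergent jug, 0.55 kg. Rectangular foot 58 (x) by 92 mm (y); over 55 mm height the body spans only y -46 to +21 mm, with a loop handle at its +y side. Shoulder at 125 mm; round grey cap on the z axis, 36 mm diameter, 131 to 165 mm above the underside (165 = total height): grip it there. Origin: centre of the underside, z up. Starts upright.
- spray: Loose white stain-remover trigger spray, 0.4 kg: round body 62 mm diameter, tapering above 85 mm to a grey trigger head. Head: flat-sided block 26 mm wide (y), x -40 to +32 mm, 140 to 175 mm above the underside (175 = total height); nozzle to x = -56 mm, trigger below it. Grip the head across its width, on the axis. Origin: centre of the underside, z up. Starts upright.
- softener: Loose white fabric-softener bottle, 0.4 kg: round, 64 mm diameter, rounded shoulder from 78 to 114 mm, round grey cap 34 mm diameter from 118 to 150 mm above the underside (150 = total height). No handle, no trigger. Grip it by the cap. Origin: centre of the underside, z up. Starts upright.
- cup: Loose grey plastic dosing cup, no handle, 30 g, starts mouth down: hollow cone 36 mm high, outside diameter 62 mm at the mouth (below), 52 mm at the closed end (above), wall 2.5 mm, inner depth 33 mm. Fits loosely over the jug's cap: it rests on the cap's top, its rim then 132 mm above the jug's underside. Origin: centre of the mouth rim, z up to the closed end.
- scoop: Loose grey plastic measuring scoop, 40 g: open round cup 48 mm diameter, 44 mm high, standing on its flat bottom, mouth up; flat handle 18 mm wide at 37 to 42 mm height, reaching to x = -79 mm. Grip the cup across y. Origin: centre of the cup's underside, z up.
- tray: Fixed grey drip tray, 102 (x) by 324 mm (y): three wells in a row along y, ridges 5 mm wide and 10 mm high round and between them; well floors 4 mm above the table, 92 mm long in x. Left (centre y = +111 mm) and right (y = -111 mm) wells 92 mm wide, middle (y = 0) 120 mm. Origin: centre of the underside; x away from the robot, y to the robot's left, within 0.2 rad.
- tub: Fixed round washing-powder tub, white with a flat grey lid of 150 mm diameter, 120 mm high in all (the top of the lid), thin wire bail hanging at its side. Origin: centre of the underside, z up.
- plant: Bystander: potted plant in a terracotta pot, 84 mm diameter, about 120 mm high. Origin: centre of the underside.
- pegs: Bystander: clear box of wooden clothes pegs, 90 mm (x) by 120 mm (y) by 70 mm high. Origin: centre of the underside.
- dish: Bystander: white dish with metal washing tokens, 110 mm diameter, 28 mm high. Origin: centre of the underside.

How it is judged:
By the outcome, as a careful person would: the job done as asked, in the order asked, and still so for the second after the job is handed in, with the robot touching nothing.
It also fails if it takes over 109 s, if anything falls off the work surface, if the arm or the gripper's body presses on something with over 40 N, if the wrist force passes 120 N, or if a joint passes its speed limit or range.

## Working session

There is one attempt and no reset: what is moved stays moved. The work goes in short steps, Python scripts to look and compute and a tool call to move; the robot and the scene stay as the last step left them, time stands still between calls to the robot, and variables do not carry over. Pictures are saved under pics/ and viewed, at most 14 in all, crops included, and the job is handed in when it is done.

Besides the shell and the picture viewer there is one more tool, called after "Emit:" as name(argument=value, ...), one argument or row to a line, values as JSON. drive_tool: Moves the arm, as the interface text tells. Its arguments: {"type":"object","properties":{"moves":{"type":"array"},"force":{"type":"number"}},"required":["moves"]}

```bash
ls; mkdir -p pics
python3 - <<'E'
from cell import sensors, vision, workorder, env
import cv2
for n in("side","top"):
    c=vision.read_camera(n); cv2.imwrite(f"pics/{n}0.png",cv2.resize(c["image"][:,:,::-1],(800,600),interpolation=cv2.INTER_CUBIC))
    print(n,c["fx"],c["fy"],c["cx"],c["cy"],c["R"],c["t"])
o=sensors.get_obs();print(o)
print(env.tip_extent)
E
```

```text
pics
side 357.5686303262087 357.5686303262087 257.3716669745473 193.3500645046175 [[-0.98343635 -0.18071477  0.01396841]
 [-0.11528076  0.56415406 -0.81758213]
 [ 0.13986883 -0.80565028 -0.57564255]] [0.60076421 0.09471747 1.05767154]
top 371.2875850043016 371.2875850043016 251.80167383009757 188.5494757097636 [[ 0.01057052 -0.99974627  0.01989131]
 [-0.99971259 -0.01099404 -0.02130414]
 [ 0.02151742 -0.0196604  -0.99957514]] [-0.02053089  0.58027115  0.96528179]
{'time_s': 0.1, 'qpos': array([72.20019198, 18.43367452, -4.01500603, 83.16757468,  1.29479122,
       78.54038836, -3.26178776]), 'joint_velocities': array([-0.03892178, -0.09257398,  0.01084217, -0.07820967, -0.04029265,
       -0.02765145, -0.02483048]), 'effort': array([-7.08092157e-04, -4.92573130e+01, -4.06026402e-01, -3.13403141e+01,
       -6.41111727e-02,  3.94409441e-02,  5.58981264e-05]), 'tool_pos': array([ 0.20718936, -0.61555091,  0.20598668]), 'tool_rot': array([-1.79903579e+02,  5.39820497e-03,  1.86070715e+01]), 'force': array([0.11329149, 0.19100105, 0.30041378]), 'wrist_torque': array([-0.02562473, -0.07478451,  0.00623126]), 'grasp_force': 0.0, 'grip_width': 0.08692006599678259}
0.008
```

View pics/side0.png

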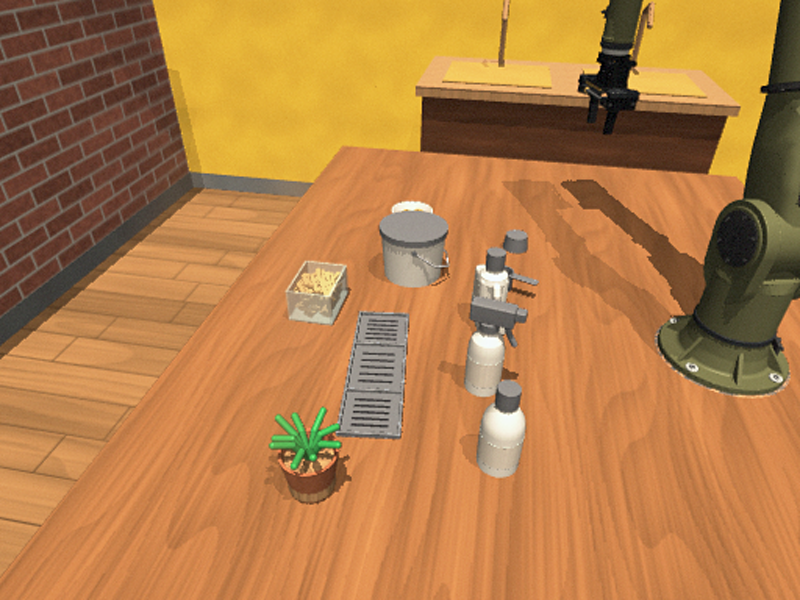

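View pics/top0.png

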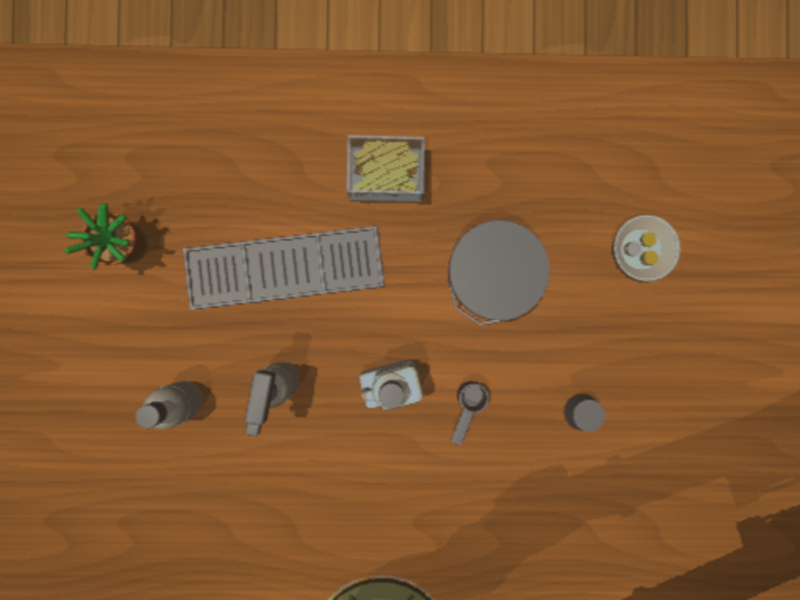

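The side view shows the robot at the right and the tray in the middle. In the top view (800 px scale) the things are at: tray about (284,267), softener cap (151,414), spray head (262,400), jug cap (391,394), scoop (474,396), cup (588,415), tub lid (500,270).

```bash
cat > h.py <<'E'
import numpy as np, cv2
from cell import sensors, vision
def ray(c,u,v,z):
    R=np.array(c["R"]);t=np.array(c["t"]);C=-R.T@t
    d=R.T@np.array([(u-c["cx"])/c["fx"],(v-c["cy"])/c["fy"],1]);return C+d*(z-C[2])/d[2]
def proj(c,X):
    p=np.array(c["R"])@np.array(X)+c["t"];return c["fx"]*p[0]/p[2]+c["cx"],c["fy"]*p[1]/p[2]+c["cy"]
E
python3 - <<'E'
from h import *
c=vision.read_camera("top");im=c["image"];cv2.imwrite("pics/top_raw.png",im[:,:,::-1])
hsv=cv2.cvtColor(im,cv2.COLOR_RGB2HSV)
m=((hsv[...,1]<70)&(hsv[...,2]>60)).astype(np.uint8)
n,l,st,ce=cv2.connectedComponentsWithStats(m)
for i in range(1,n):
    if st[i,4]>60:
        x,y,w,h,a=st[i]
        cn=max(cv2.findContours((l==i).astype(np.uint8),0,2)[0],key=cv2.contourArea)
        print((x,y,w,h,a),np.round(ce[i],1),[np.round(q,1) for q in cv2.minAreaRect(cn)],)
s=cv2.resize(im[215:295,80:400],(800,200),interpolation=cv2.INTER_CUBIC)
s2=cv2.resize((m*255)[215:295,80:400],(800,200),interpolation=0)
cv2.imwrite("pics/crop.png",np.vstack([s[:,:,::-1],cv2.merge([s2]*3)]))
E
```

```text
(np.int32(222), np.int32(87), np.int32(50), np.int32(42), np.int32(748)) [246.1 112.2] [array([246.5, 107.5]), array([41., 49.]), np.float64(90.0)]
(np.int32(393), np.int32(138), np.int32(42), np.int32(42), np.int32(1231)) [413.3 158.4] [array([413.5, 158.5]), array([41., 41.]), np.float64(90.0)]
(np.int32(287), np.int32(141), np.int32(64), np.int32(67), np.int32(3260)) [318.7 173.1] [array([318.7, 172.8]), array([64., 64.]), np.float64(79.7)]
(np.int32(117), np.int32(145), np.int32(129), np.int32(53), np.int32(4856)) [181.1 170.8] [array([181.2, 170.9]), array([ 39. , 125.2]), np.float64(83.3)]
(np.int32(230), np.int32(231), np.int32(40), np.int32(31), np.int32(948)) [250.1 246.7] [array([249.5, 247.2]), array([27.4, 37.4]), np.float64(75.1)]
(np.int32(157), np.int32(233), np.int32(34), np.int32(46), np.int32(768)) [171.2 251.9] [array([168.5, 252.4]), array([25.9, 50.8]), np.float64(41.2)]
(np.int32(87), np.int32(245), np.int32(42), np.int32(29), np.int32(747)) [107.3 260. ] [array([107.1, 259.9]), array([25.5, 43.5]), np.float64(56.3)]
(np.int32(289), np.int32(245), np.int32(24), np.int32(40), np.int32(407)) [299.8 260.8] [array([300.9, 264.8]), array([18.6, 40.1]), np.float64(9.5)]
(np.int32(362), np.int32(255), np.int32(25), np.int32(21), np.int32(391)) [374.3 265.2] [array([374., 265.]), array([20., 24.]), np.float64(90.0)]
```

View pics/crop.png

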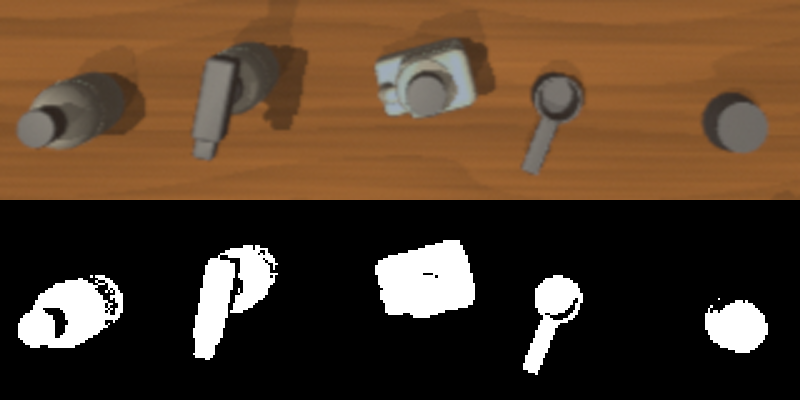

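The crop (2.5x, offset 80,215) shows the softener cap at (36,129), the spray head top around (216,100) with the nozzle toward the robot, the jug cap at (429,93), the scoop rim at (558,97) and the cup's top at (742,127). The mask agrees.

Run:
```python
from h import *
c=vision.read_camera("top");s=vision.read_camera("side")
im=c["image"]
g=cv2.medianBlur(cv2.cvtColor(im,cv2.COLOR_RGB2GRAY),3)
P={"soft":(94.4,266.6,.15),"spray":(166.5,253.1,.175),"jug":(251.6,252.2,.165),"scoop":(303.2,253.8,.044),"cup":(376.8,265.8,.036),"tub":(319.7,172.8,.12),"tray":(181.2,170.9,.010),"plant":(67,152,.1),"pegs":(247,108,.07),"dish":(413.3,158.4,.028)}
vis=s["image"].copy()
for k,(u,v,z) in P.items():
    X=ray(c,u,v,z);p=proj(s,X);print(k,np.round(X*1000,1),"r",np.round(np.hypot(*X[:2]),3),"side",np.round(p,1),"side0",np.round(proj(s,[X[0],X[1],0]),1))
    cv2.drawMarker(vis,(int(round(p[0])),int(round(p[1]))),(255,0,0),0,5)
cv2.imwrite("pics/sidec.png",cv2.resize(vis[120:320,165:365],(800,600) if 0 else (800,800),interpolation=cv2.INTER_CUBIC)[:, :][0:600+0])
# tray length
a=np.deg2rad(6.7);e=np.array([np.cos(a),-np.sin(a)])*62.6
A=ray(c,181.2+e[0],170.9+e[1],.01);B=ray(c,181.2-e[0],170.9-e[1],.01);print("tray len",np.linalg.norm(A-B),np.rad2deg(np.arctan2(-(B-A)[0],(B-A)[1])))
```

```text
soft [401.7 333.3 150. ] r 0.522 side [326.9 247. ] side0 [318.9 293.4]
spray [436.3 170.6 175. ] r 0.468 side [315.6 192.4] side0 [308.7 244.6]
jug [438.2 -12.2 165. ] r 0.438 side [317.7 159.6] side0 [311.9 205.2]
scoop [ 417.1 -144.5   44. ] r 0.441 side [321.8 172.4] side0 [320.3 183.2]
cup [ 386.8 -333.7   36. ] r 0.511 side [331.3 149.3] side0 [330.1 157.6]
tub [ 616.3 -169.3  120. ] r 0.639 side [265.3 143.2] side0 [264.4 173.3]
tray [624.3 169.9  10. ] r 0.647 side [241.8 232.7] side0 [241.8 235.4]
plant [659.5 422.2 100. ] r 0.783 side [199.1 276.6] side0 [202.6 306.8]
pegs [776.9   0.9  70. ] r 0.777 side [205.8 177. ] side0 [207.3 195.1]
dish [ 662.6 -430.7   28. ] r 0.79 side [264.  133.6] side0 [263.8 139.7]
tray len 0.32429171463432105 7.41851023612937
```

View pics/sidec.png

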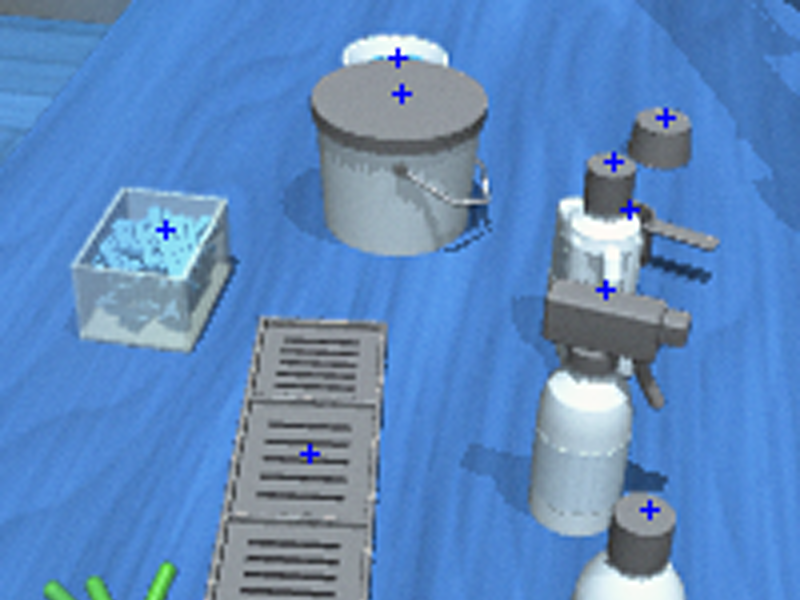

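The projected points fall on the same features in the side view, and the tray's length (324 mm) matches, so positions are good. Going to the jug first.

Emit:
drive_tool(
  moves=[
    {"x":307,"y":-198,"z":-14,"rz":-1.246,"fingers":-1},
    {"x":307,"y":-198,"z":-14,"rz":-1.246,"fingers":-1},
    {"x":307,"y":-198,"z":-14,"rz":-1.246,"fingers":-1},
    {"x":307,"y":-198,"z":-14,"rz":-1.246,"fingers":-1},
    {"x":307,"y":-198,"z":-14,"rz":-1.246,"fingers":-1},
    {"x":307,"y":-198,"z":-14,"rz":-1.246,"fingers":-1},
    {"x":412,"y":-499,"z":-14,"rz":-1.246,"fingers":-1},
    {"x":412,"y":-499,"z":-14,"rz":-1.246,"fingers":-1},
    {"x":412,"y":-499,"z":-14,"rz":-1.246,"fingers":-1},
    {"x":412,"y":-499,"z":-14,"rz":-1.246,"fingers":-1},
    {"x":412,"y":-499,"z":-14,"rz":-1.246,"fingers":-1},
    {"x":412,"y":-499,"z":-14,"rz":-1.246,"fingers":-1},
    {"x":412,"y":-499,"z":-14,"rz":-1.246,"fingers":-1},
    {"x":412,"y":-499,"z":-14,"rz":-1.246,"fingers":-1},
    {"x":412,"y":-499,"z":-14,"rz":-1.246,"fingers":-1},
  ],
  force=30,
)

```text
invalid input at $.moves[0]: expected keys x, y, z, rx, ry, rz, fingers
```

Emit:
drive_tool(
  moves=[
    {"x":307,"y":-198,"z":-14,"rx":0,"ry":0,"rz":-1.246,"fingers":-1},
    {"x":307,"y":-198,"z":-14,"rx":0,"ry":0,"rz":-1.246,"fingers":-1},
    {"x":307,"y":-198,"z":-14,"rx":0,"ry":0,"rz":-1.246,"fingers":-1},
    {"x":307,"y":-198,"z":-14,"rx":0,"ry":0,"rz":-1.246,"fingers":-1},
    {"x":307,"y":-198,"z":-14,"rx":0,"ry":0,"rz":-1.246,"fingers":-1},
    {"x":307,"y":-198,"z":-14,"rx":0,"ry":0,"rz":-1.246,"fingers":-1},
    {"x":412,"y":-499,"z":-14,"rx":0,"ry":0,"rz":-1.246,"fingers":-1},
    {"x":412,"y":-499,"z":-14,"rx":0,"ry":0,"rz":-1.246,"fingers":-1},
    {"x":412,"y":-499,"z":-14,"rx":0,"ry":0,"rz":-1.246,"fingers":-1},
    {"x":412,"y":-499,"z":-14,"rx":0,"ry":0,"rz":-1.246,"fingers":-1},
    {"x":412,"y":-499,"z":-14,"rx":0,"ry":0,"rz":-1.246,"fingers":-1},
    {"x":412,"y":-499,"z":-14,"rx":0,"ry":0,"rz":-1.246,"fingers":-1},
    {"x":412,"y":-499,"z":-14,"rx":0,"ry":0,"rz":-1.246,"fingers":-1},
    {"x":412,"y":-499,"z":-14,"rx":0,"ry":0,"rz":-1.246,"fingers":-1},
  ],
  force=30,
)

```text
time_s: 2.0
tool_pos: [0.4386, -0.0134, 0.2208]
tool_rot: [-180.0, 0.0, 89.8]
force: [-0.0, -1.1, 0.1]
grip_width: 0.0867
grasp_force: 0.0
```

Emit:
drive_tool(
  moves=[
    {"x":1,"y":0,"z":30,"rx":0,"ry":0,"rz":0,"fingers":-1},
    {"x":1,"y":0,"z":60,"rx":0,"ry":0,"rz":0,"fingers":-1},
    {"x":1,"y":0,"z":80,"rx":0,"ry":0,"rz":0,"fingers":-1},
    {"x":1,"y":0,"z":80,"rx":0,"ry":0,"rz":0,"fingers":0},
    {"x":1,"y":0,"z":80,"rx":0,"ry":0,"rz":0,"fingers":1},
    {"x":1,"y":0,"z":80,"rx":0,"ry":0,"rz":0,"fingers":1},
    {"x":1,"y":0,"z":80,"rx":0,"ry":0,"rz":0,"fingers":1},
    {"x":1,"y":0,"z":80,"rx":0,"ry":0,"rz":0,"fingers":1},
    {"x":1,"y":0,"z":80,"rx":0,"ry":0,"rz":0,"fingers":1},
  ],
)

```text
time_s: 3.12
tool_pos: [0.4385, -0.0106, 0.141]
tool_rot: [-180.0, 0.0, 90.0]
force: [-1.3, 1.1, 1.2]
grip_width: 0.0348
grasp_force: 27.3
```

Emit:
drive_tool(
  moves=[
    {"x":0,"y":0,"z":-8,"rx":0,"ry":0,"rz":0,"fingers":1},
    {"x":0,"y":0,"z":-25,"rx":0,"ry":0,"rz":0,"fingers":1},
    {"x":5,"y":5,"z":-40,"rx":0,"ry":0,"rz":0,"fingers":1},
    {"x":15,"y":15,"z":-45,"rx":0,"ry":0,"rz":0.02,"fingers":1},
    {"x":31,"y":32,"z":-45,"rx":0,"ry":0,"rz":0.03,"fingers":1},
    {"x":50,"y":51,"z":-45,"rx":0,"ry":0,"rz":0.05,"fingers":1},
    {"x":70,"y":72,"z":-45,"rx":0,"ry":0,"rz":0.06,"fingers":1},
    {"x":90,"y":93,"z":-45,"rx":0,"ry":0,"rz":0.08,"fingers":1},
    {"x":110,"y":113,"z":-45,"rx":0,"ry":0,"rz":0.1,"fingers":1},
    {"x":130,"y":134,"z":-45,"rx":0,"ry":0,"rz":0.11,"fingers":1},
    {"x":150,"y":154,"z":-45,"rx":0,"ry":0,"rz":0.129,"fingers":1},
    {"x":166,"y":171,"z":-45,"rx":0,"ry":0,"rz":0.129,"fingers":1},
    {"x":176,"y":181,"z":-45,"rx":0,"ry":0,"rz":0.129,"fingers":1},
    {"x":180,"y":186,"z":-45,"rx":0,"ry":0,"rz":0.129,"fingers":1},
    {"x":180,"y":186,"z":-45,"rx":0,"ry":0,"rz":0.129,"fingers":1},
  ],
)

```text
time_s: 5.0
tool_pos: [0.6246, 0.169, 0.1859]
tool_rot: [-180.0, 0.0, 82.6]
force: [-1.1, 0.0, -6.1]
grip_width: 0.0349
grasp_force: 30.0
```

Emit:
drive_tool(
  moves=[
    {"x":0,"y":0,"z":12,"rx":0,"ry":0,"rz":0,"fingers":1},
    {"x":0,"y":0,"z":24,"rx":0,"ry":0,"rz":0,"fingers":1},
    {"x":0,"y":0,"z":32,"rx":0,"ry":0,"rz":0,"fingers":1},
    {"x":0,"y":0,"z":36,"rx":0,"ry":0,"rz":0,"fingers":1},
    {"x":0,"y":0,"z":39,"rx":0,"ry":0,"rz":0,"fingers":1},
    {"x":0,"y":0,"z":41,"rx":0,"ry":0,"rz":0,"fingers":1},
    {"x":0,"y":0,"z":41,"rx":0,"ry":0,"rz":0,"fingers":1},
  ],
)

```text
time_s: 5.88
tool_pos: [0.6248, 0.1699, 0.1455]
tool_rot: [180.0, -0.0, 82.6]
force: [-0.6, -0.9, -4.3]
grip_width: 0.0346
grasp_force: 30.0
```

```bash
cat > snap.py <<'E'
import sys
from h import *
n,u,v,w,h,k=sys.argv[1],*map(int,sys.argv[2:6]),sys.argv[6]
s=min(800/w,600/h)
im=vision.read_camera(n)["image"][v:v+h,u:u+w,::-1]
cv2.imwrite(f"pics/{k}.png",cv2.resize(im,None,fx=s,fy=s,interpolation=cv2.INTER_CUBIC))
E
python3 snap.py side 180 90 200 150 p5
```

```text
(no output)
```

View pics/p5.png

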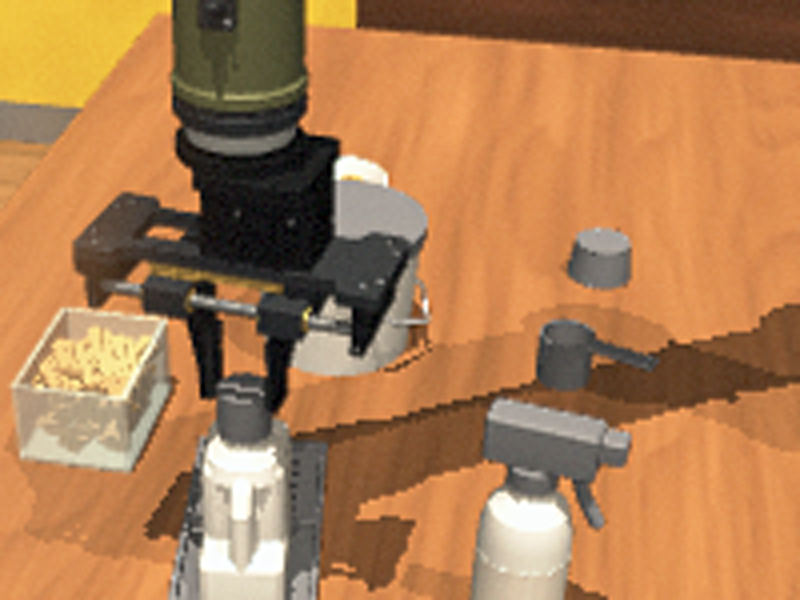

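Emit:
drive_tool(
  moves=[
    {"x":0,"y":0,"z":1,"rx":0,"ry":0,"rz":0,"fingers":1},
    {"x":0,"y":0,"z":1,"rx":0,"ry":0,"rz":0,"fingers":-1},
    {"x":0,"y":0,"z":1,"rx":0,"ry":0,"rz":0,"fingers":-1},
    {"x":0,"y":0,"z":1,"rx":0,"ry":0,"rz":0,"fingers":-1},
    {"x":0,"y":0,"z":1,"rx":0,"ry":0,"rz":0,"fingers":-1},
    {"x":0,"y":0,"z":-30,"rx":0,"ry":0,"rz":0,"fingers":-1},
    {"x":0,"y":0,"z":-85,"rx":0,"ry":0,"rz":0,"fingers":-1},
    {"x":-24,"y":-187,"z":-85,"rx":0,"ry":0,"rz":-1.508,"fingers":-1},
    {"x":-24,"y":-187,"z":-85,"rx":0,"ry":0,"rz":-1.508,"fingers":-1},
    {"x":-24,"y":-187,"z":-85,"rx":0,"ry":0,"rz":-1.508,"fingers":-1},
    {"x":-24,"y":-187,"z":-85,"rx":0,"ry":0,"rz":-1.508,"fingers":-1},
    {"x":-24,"y":-187,"z":-85,"rx":0,"ry":0,"rz":-1.508,"fingers":-1},
    {"x":-24,"y":-187,"z":-85,"rx":0,"ry":0,"rz":-1.508,"fingers":-1},
    {"x":-24,"y":-187,"z":-85,"rx":0,"ry":0,"rz":-1.508,"fingers":-1},
    {"x":-24,"y":-187,"z":-85,"rx":0,"ry":0,"rz":-1.508,"fingers":-1},
    {"x":-24,"y":-187,"z":-85,"rx":0,"ry":0,"rz":-1.508,"fingers":-1},
    {"x":-24,"y":-187,"z":-85,"rx":0,"ry":0,"rz":-1.508,"fingers":-1},
  ],
)

```text
time_s: 8.05
tool_pos: [0.436, 0.1697, 0.2299]
tool_rot: [-180.0, 0.0, 168.9]
force: [0.5, 0.9, 0.4]
grip_width: 0.0871
grasp_force: 0.0
```

Emit:
drive_tool(
  moves=[
    {"x":0,"y":1,"z":30,"rx":0,"ry":0,"rz":0,"fingers":-1},
    {"x":0,"y":1,"z":60,"rx":0,"ry":0,"rz":0,"fingers":-1},
    {"x":0,"y":1,"z":82,"rx":0,"ry":0,"rz":0,"fingers":-1},
    {"x":0,"y":1,"z":82,"rx":0,"ry":0,"rz":0,"fingers":0},
    {"x":0,"y":1,"z":82,"rx":0,"ry":0,"rz":0,"fingers":1},
    {"x":0,"y":1,"z":82,"rx":0,"ry":0,"rz":0,"fingers":1},
    {"x":0,"y":1,"z":82,"rx":0,"ry":0,"rz":0,"fingers":1},
    {"x":0,"y":1,"z":82,"rx":0,"ry":0,"rz":0,"fingers":1},
    {"x":0,"y":1,"z":82,"rx":0,"ry":0,"rz":0,"fingers":1},
  ],
)

```text
time_s: 9.18
tool_pos: [0.4363, 0.1706, 0.148]
tool_rot: [-180.0, 0.0, 169.0]
force: [-0.5, -0.4, -0.6]
grip_width: 0.035
grasp_force: 0.0
```

Emit:
drive_tool(
  moves=[
    {"x":0,"y":0,"z":0,"rx":0,"ry":0,"rz":0,"fingers":1},
    {"x":0,"y":0,"z":0,"rx":0,"ry":0,"rz":0,"fingers":1},
    {"x":0,"y":0,"z":0,"rx":0,"ry":0,"rz":0,"fingers":1},
    {"x":0,"y":0,"z":-8,"rx":0,"ry":0,"rz":0,"fingers":1},
    {"x":0,"y":0,"z":-25,"rx":0,"ry":0,"rz":0,"fingers":1},
    {"x":-4,"y":4,"z":-40,"rx":0,"ry":0,"rz":0,"fingers":1},
    {"x":-12,"y":11,"z":-45,"rx":0,"ry":0,"rz":-0.03,"fingers":1},
    {"x":-26,"y":24,"z":-45,"rx":0,"ry":0,"rz":-0.06,"fingers":1},
    {"x":-43,"y":40,"z":-45,"rx":0,"ry":0,"rz":-0.1,"fingers":1},
    {"x":-61,"y":57,"z":-45,"rx":0,"ry":0,"rz":-0.14,"fingers":1},
    {"x":-79,"y":74,"z":-45,"rx":0,"ry":0,"rz":-0.18,"fingers":1},
    {"x":-97,"y":91,"z":-45,"rx":0,"ry":0,"rz":-0.22,"fingers":1},
    {"x":-115,"y":108,"z":-45,"rx":0,"ry":0,"rz":-0.26,"fingers":1},
    {"x":-131,"y":123,"z":-45,"rx":0,"ry":0,"rz":-0.3,"fingers":1},
    {"x":-143,"y":134,"z":-45,"rx":0,"ry":0,"rz":-0.32,"fingers":1},
    {"x":-150,"y":140,"z":-45,"rx":0,"ry":0,"rz":-0.32,"fingers":1},
    {"x":-150,"y":140,"z":-45,"rx":0,"ry":0,"rz":-0.32,"fingers":1},
  ],
)

```text
time_s: 11.3
tool_pos: [0.6105, 0.2795, 0.1921]
tool_rot: [180.0, -0.1, -172.7]
force: [-0.5, -0.7, -5.5]
grip_width: 0.0257
grasp_force: 29.9
```

```bash
python3 snap.py side 150 130 200 150 p6
```

```text
(no output)
```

View pics/p6.png

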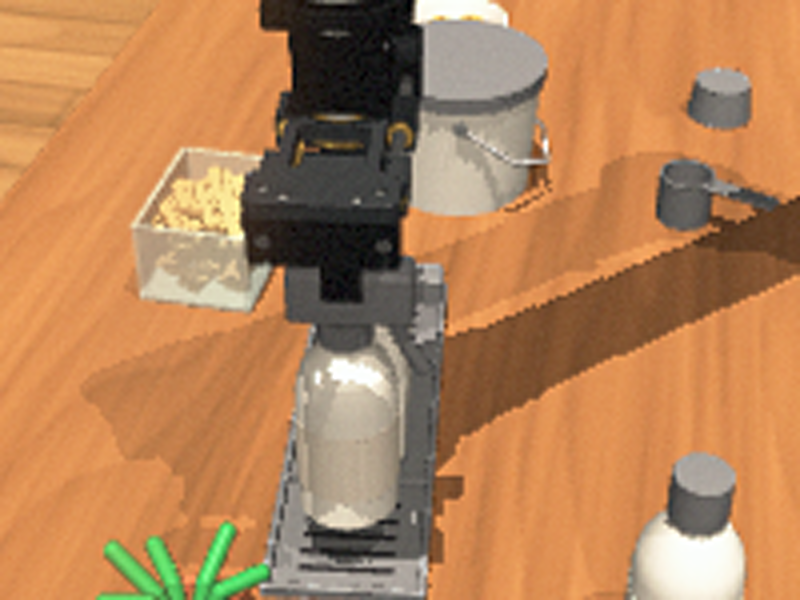

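The spray hangs upright over the left well (body foot at about (350,520)). Lower, release and go to the softener.

Emit:
drive_tool(
  moves=[
    {"x":0,"y":0,"z":12,"rx":0,"ry":0,"rz":0,"fingers":1},
    {"x":0,"y":0,"z":24,"rx":0,"ry":0,"rz":0,"fingers":1},
    {"x":0,"y":0,"z":32,"rx":0,"ry":0,"rz":0,"fingers":1},
    {"x":0,"y":0,"z":36,"rx":0,"ry":0,"rz":0,"fingers":1},
    {"x":0,"y":0,"z":39,"rx":0,"ry":0,"rz":0,"fingers":1},
    {"x":0,"y":0,"z":41,"rx":0,"ry":0,"rz":0,"fingers":1},
    {"x":0,"y":0,"z":42,"rx":0,"ry":0,"rz":0,"fingers":1},
    {"x":0,"y":0,"z":42,"rx":0,"ry":0,"rz":0,"fingers":1},
    {"x":0,"y":0,"z":42,"rx":0,"ry":0,"rz":0,"fingers":-1},
    {"x":0,"y":0,"z":42,"rx":0,"ry":0,"rz":0,"fingers":-1},
    {"x":0,"y":0,"z":42,"rx":0,"ry":0,"rz":0,"fingers":-1},
    {"x":0,"y":0,"z":42,"rx":0,"ry":0,"rz":0,"fingers":-1},
    {"x":0,"y":0,"z":20,"rx":0,"ry":0,"rz":0,"fingers":-1},
    {"x":0,"y":0,"z":-20,"rx":0,"ry":0,"rz":0,"fingers":-1},
    {"x":0,"y":0,"z":-48,"rx":0,"ry":0,"rz":0,"fingers":-1},
  ],
)

```text
time_s: 13.22
tool_pos: [0.6106, 0.2802, 0.2445]
tool_rot: [179.9, 0.2, -172.6]
force: [0.6, -1.2, 0.4]
grip_width: 0.0841
grasp_force: 0.0
```

Emit:
drive_tool(
  moves=[
    {"x":200,"y":80,"z":0,"rx":0,"ry":0,"rz":1.698,"fingers":-1},
    {"x":200,"y":80,"z":0,"rx":0,"ry":0,"rz":1.698,"fingers":-1},
    {"x":200,"y":80,"z":0,"rx":0,"ry":0,"rz":1.698,"fingers":-1},
    {"x":200,"y":80,"z":0,"rx":0,"ry":0,"rz":1.698,"fingers":-1},
    {"x":200,"y":80,"z":0,"rx":0,"ry":0,"rz":1.698,"fingers":-1},
    {"x":200,"y":80,"z":0,"rx":0,"ry":0,"rz":1.698,"fingers":-1},
    {"x":200,"y":80,"z":0,"rx":0,"ry":0,"rz":1.698,"fingers":-1},
    {"x":200,"y":80,"z":0,"rx":0,"ry":0,"rz":1.698,"fingers":-1},
    {"x":200,"y":80,"z":0,"rx":0,"ry":0,"rz":1.698,"fingers":-1},
    {"x":200,"y":80,"z":0,"rx":0,"ry":0,"rz":1.698,"fingers":-1},
    {"x":200,"y":80,"z":0,"rx":0,"ry":0,"rz":1.698,"fingers":-1},
  ],
)

```text
time_s: 14.6
tool_pos: [0.4016, 0.3336, 0.2417]
tool_rot: [179.9, -0.0, 90.3]
force: [0.5, 0.5, 0.1]
grip_width: 0.0869
grasp_force: 0.0
```

Emit:
drive_tool(
  moves=[
    {"x":0,"y":0,"z":40,"rx":0,"ry":0,"rz":0,"fingers":-1},
    {"x":0,"y":0,"z":75,"rx":0,"ry":0,"rz":0,"fingers":-1},
    {"x":0,"y":0,"z":100,"rx":0,"ry":0,"rz":0,"fingers":-1},
    {"x":0,"y":0,"z":112,"rx":0,"ry":0,"rz":0,"fingers":-1},
    {"x":0,"y":0,"z":112,"rx":0,"ry":0,"rz":0,"fingers":-0.3},
    {"x":0,"y":0,"z":112,"rx":0,"ry":0,"rz":0,"fingers":1},
    {"x":0,"y":0,"z":112,"rx":0,"ry":0,"rz":0,"fingers":1},
    {"x":0,"y":0,"z":112,"rx":0,"ry":0,"rz":0,"fingers":1},
    {"x":0,"y":0,"z":112,"rx":0,"ry":0,"rz":0,"fingers":1},
    {"x":0,"y":0,"z":112,"rx":0,"ry":0,"rz":0,"fingers":1},
    {"x":0,"y":0,"z":112,"rx":0,"ry":0,"rz":0,"fingers":1},
    {"x":0,"y":0,"z":112,"rx":0,"ry":0,"rz":0,"fingers":1},
  ],
)

```text
time_s: 16.1
tool_pos: [0.4021, 0.3332, 0.1291]
tool_rot: [180.0, -0.0, 90.1]
force: [1.9, 0.4, 0.4]
grip_width: 0.0325
grasp_force: 30.0
```

Emit:
drive_tool(
  moves=[
    {"x":0,"y":0,"z":-8,"rx":0,"ry":0,"rz":0,"fingers":1},
    {"x":0,"y":0,"z":-25,"rx":0,"ry":0,"rz":0,"fingers":1},
    {"x":-6,"y":1,"z":-40,"rx":0,"ry":0,"rz":0,"fingers":1},
    {"x":-18,"y":3,"z":-45,"rx":0,"ry":0,"rz":0,"fingers":1},
    {"x":-38,"y":6,"z":-45,"rx":0,"ry":0,"rz":0,"fingers":1},
    {"x":-63,"y":10,"z":-45,"rx":0,"ry":0,"rz":0,"fingers":1},
    {"x":-90,"y":14,"z":-45,"rx":0,"ry":0,"rz":0,"fingers":1},
    {"x":-117,"y":18,"z":-45,"rx":0,"ry":0,"rz":0,"fingers":1},
    {"x":-144,"y":23,"z":-45,"rx":0,"ry":0,"rz":0,"fingers":1},
    {"x":-171,"y":29,"z":-45,"rx":0,"ry":0,"rz":0,"fingers":1},
    {"x":-198,"y":36,"z":-45,"rx":0,"ry":0,"rz":0,"fingers":1},
    {"x":-223,"y":45,"z":-45,"rx":0,"ry":0,"rz":0,"fingers":1},
    {"x":-244,"y":57,"z":-45,"rx":0,"ry":0,"rz":0,"fingers":1},
    {"x":-259,"y":73,"z":-45,"rx":0,"ry":0,"rz":0,"fingers":1},
    {"x":-268,"y":93,"z":-45,"rx":0,"ry":0,"rz":0,"fingers":1},
    {"x":-273,"y":117,"z":-45,"rx":0,"ry":0,"rz":0,"fingers":1},
    {"x":-273,"y":141,"z":-45,"rx":0,"ry":0,"rz":0,"fingers":1},
    {"x":-273,"y":160,"z":-45,"rx":0,"ry":0,"rz":0,"fingers":1},
    {"x":-273,"y":170,"z":-45,"rx":0,"ry":0,"rz":0,"fingers":1},
  ],
)

```text
time_s: 18.48
tool_pos: [0.5733, 0.0605, 0.1735]
tool_rot: [-180.0, -0.1, 90.1]
force: [-0.4, -0.4, -5.4]
grip_width: 0.0324
grasp_force: 30.0
```

Emit:
drive_tool(
  moves=[
    {"x":0,"y":8,"z":0,"rx":0,"ry":0,"rz":0,"fingers":1},
    {"x":0,"y":22,"z":0,"rx":0,"ry":0,"rz":0,"fingers":1},
    {"x":0,"y":40,"z":0,"rx":0,"ry":0,"rz":0,"fingers":1},
    {"x":0,"y":55,"z":0,"rx":0,"ry":0,"rz":0,"fingers":1},
    {"x":0,"y":64,"z":0,"rx":0,"ry":0,"rz":0,"fingers":1},
    {"x":0,"y":67,"z":0,"rx":0,"ry":0,"rz":0,"fingers":1},
    {"x":0,"y":67,"z":0,"rx":0,"ry":0,"rz":0,"fingers":1},
  ],
)

```text
time_s: 19.35
tool_pos: [0.6387, 0.0605, 0.1738]
tool_rot: [-180.0, 0.0, 90.1]
force: [-0.0, -0.5, -5.2]
grip_width: 0.0325
grasp_force: 30.0
```

```bash
python3 snap.py side 150 130 200 150 p7
```

```text
(no output)
```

View pics/p7.png

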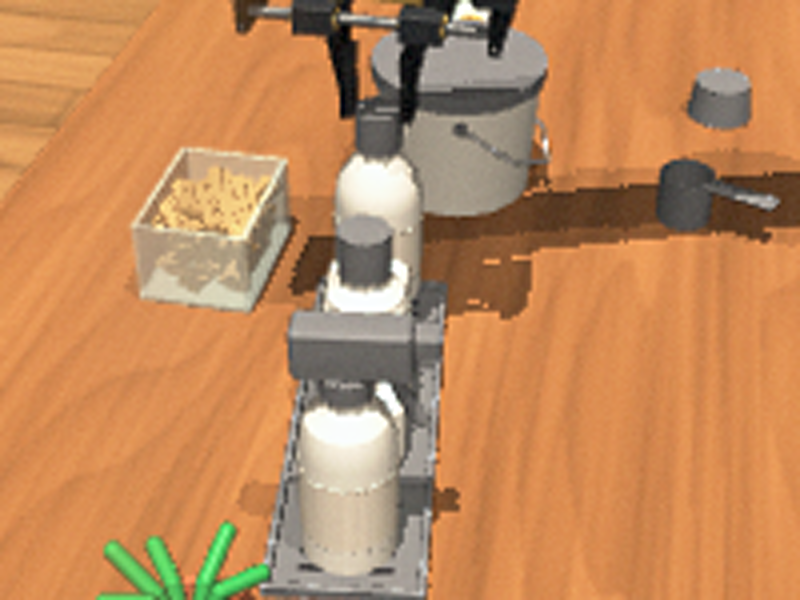

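The spray and jug stand in their wells and the softener hangs upright over the right well. Lower, release and go above the cup.

Emit:
drive_tool(
  moves=[
    {"x":0,"y":0,"z":12,"rx":0,"ry":0,"rz":0,"fingers":1},
    {"x":0,"y":0,"z":24,"rx":0,"ry":0,"rz":0,"fingers":1},
    {"x":0,"y":0,"z":32,"rx":0,"ry":0,"rz":0,"fingers":1},
    {"x":0,"y":0,"z":36,"rx":0,"ry":0,"rz":0,"fingers":1},
    {"x":0,"y":0,"z":39,"rx":0,"ry":0,"rz":0,"fingers":1},
    {"x":0,"y":0,"z":41,"rx":0,"ry":0,"rz":0,"fingers":1},
    {"x":0,"y":0,"z":42,"rx":0,"ry":0,"rz":0,"fingers":1},
    {"x":0,"y":0,"z":42,"rx":0,"ry":0,"rz":0,"fingers":1},
    {"x":0,"y":0,"z":42,"rx":0,"ry":0,"rz":0,"fingers":-1},
    {"x":0,"y":0,"z":42,"rx":0,"ry":0,"rz":0,"fingers":-1},
    {"x":0,"y":0,"z":42,"rx":0,"ry":0,"rz":0,"fingers":-1},
    {"x":0,"y":0,"z":42,"rx":0,"ry":0,"rz":0,"fingers":-1},
    {"x":0,"y":0,"z":20,"rx":0,"ry":0,"rz":0,"fingers":-1},
    {"x":0,"y":0,"z":-20,"rx":0,"ry":0,"rz":0,"fingers":-1},
    {"x":0,"y":0,"z":-66,"rx":0,"ry":0,"rz":0,"fingers":-1},
  ],
)

```text
time_s: 21.28
tool_pos: [0.6384, 0.0603, 0.2403]
tool_rot: [-179.9, 0.0, 90.1]
force: [1.2, 0.7, -0.1]
grip_width: 0.0856
grasp_force: 0.0
```

Emit:
drive_tool(
  moves=[
    {"x":-394,"y":-252,"z":0,"rx":0,"ry":0,"rz":0,"fingers":-1},
    {"x":-394,"y":-252,"z":0,"rx":0,"ry":0,"rz":0,"fingers":-1},
    {"x":-394,"y":-252,"z":0,"rx":0,"ry":0,"rz":0,"fingers":-1},
    {"x":-394,"y":-252,"z":0,"rx":0,"ry":0,"rz":0,"fingers":-1},
    {"x":-394,"y":-252,"z":0,"rx":0,"ry":0,"rz":0,"fingers":-1},
    {"x":-394,"y":-252,"z":80,"rx":0,"ry":0,"rz":0,"fingers":-1},
    {"x":-394,"y":-252,"z":80,"rx":0,"ry":0,"rz":0,"fingers":-1},
    {"x":-394,"y":-252,"z":140,"rx":0,"ry":0,"rz":0,"fingers":-1},
    {"x":-394,"y":-252,"z":140,"rx":0,"ry":0,"rz":0,"fingers":-1},
    {"x":-394,"y":-252,"z":140,"rx":0,"ry":0,"rz":0,"fingers":-1},
    {"x":-394,"y":-252,"z":140,"rx":0,"ry":0,"rz":0,"fingers":-1},
  ],
)

```text
time_s: 22.65
tool_pos: [0.3889, -0.3335, 0.1014]
tool_rot: [179.9, 0.1, 90.1]
force: [-0.8, 0.3, 0.5]
grip_width: 0.0869
grasp_force: 0.0
```

```bash
python3 snap.py top 90 120 320 180 p8
```

```text
(no output)
```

View pics/p8.png

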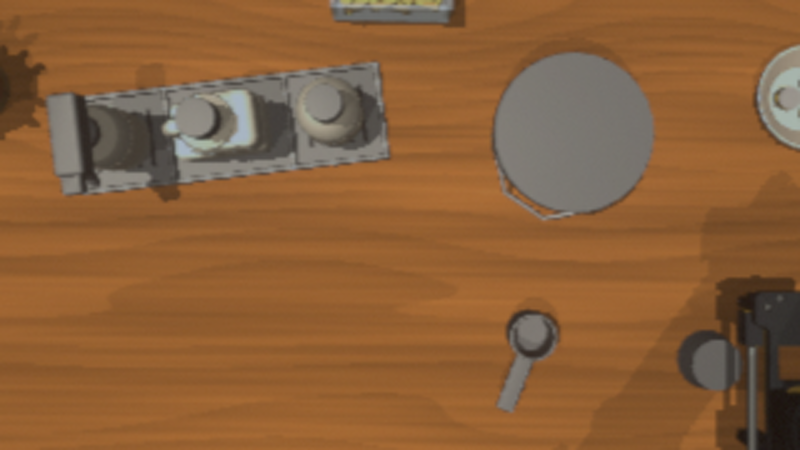

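The three bottles stand in their wells. In the crop (2.5x, offset 90,120) the jug cap is at (198,117), the lid centre at (573,133) and the cup at (712,362), still mouth down. Next: grip the cup gently.

Emit:
drive_tool(
  moves=[
    {"x":0,"y":-1,"z":30,"rx":0,"ry":0,"rz":0,"fingers":-1},
    {"x":0,"y":-1,"z":60,"rx":0,"ry":0,"rz":0,"fingers":-1},
    {"x":0,"y":-1,"z":80,"rx":0,"ry":0,"rz":0,"fingers":-1},
    {"x":0,"y":-1,"z":87,"rx":0,"ry":0,"rz":0,"fingers":-1},
    {"x":0,"y":-1,"z":87,"rx":0,"ry":0,"rz":0,"fingers":-0.5},
    {"x":0,"y":-1,"z":87,"rx":0,"ry":0,"rz":0,"fingers":0},
    {"x":0,"y":-1,"z":87,"rx":0,"ry":0,"rz":0,"fingers":1},
    {"x":0,"y":-1,"z":87,"rx":0,"ry":0,"rz":0,"fingers":1},
    {"x":0,"y":-1,"z":87,"rx":0,"ry":0,"rz":0,"fingers":1},
    {"x":0,"y":-1,"z":87,"rx":0,"ry":0,"rz":0,"fingers":1},
  ],
  force=10,
)

```text
time_s: 23.95
tool_pos: [0.3866, -0.3341, 0.0134]
tool_rot: [180.0, 0.0, 90.1]
force: [-0.9, 0.1, 2.6]
grip_width: 0.0527
grasp_force: 10.1
```

Run:
```python
from h import *
c=vision.read_camera("top");s=vision.read_camera("side")
for k,u,v,z in(("cap",198,117,.169),("lid",573,133,.12)):
    X=ray(c,90+u/2.5,120+v/2.5,z);print(k,np.round(X*1000,1),np.round(proj(s,X),1))
im=s["image"];x,y=map(int,proj(s,ray(c,169.2,166.8,.169)))
# grey cap row profile in side view
print([ (int(im[yy,xx].max())) for yy in (y+6,) for xx in range(x-14,x+15)])
o=sensors.get_obs();print(o["tool_pos"],o["grip_width"])
```

```text
cap [622.2 168.9 169. ] [241.9 185.5]
lid [ 615.4 -168.1  120. ] [265.5 143.4]
[191, 203, 208, 207, 197, 194, 152, 87, 77, 83, 85, 102, 118, 115, 136, 121, 99, 92, 89, 77, 93, 229, 246, 237, 230, 213, 187, 144, 170]
[ 0.38664758 -0.33410188  0.01332921] 0.052668076230539485
```

Emit:
drive_tool(
  moves=[
    {"x":0,"y":0,"z":-10,"rx":0,"ry":0,"rz":0,"fingers":1},
    {"x":0,"y":0,"z":-40,"rx":0,"ry":0,"rz":0,"fingers":1},
    {"x":0,"y":0,"z":-80,"rx":0,"ry":0,"rz":0,"fingers":1},
    {"x":10,"y":5,"z":-120,"rx":0,"ry":0,"rz":0,"fingers":1},
    {"x":30,"y":14,"z":-160,"rx":0,"ry":0,"rz":0,"fingers":1},
    {"x":60,"y":28,"z":-185,"rx":0,"ry":0,"rz":0,"fingers":1},
    {"x":95,"y":45,"z":-200,"rx":0,"ry":0,"rz":0,"fingers":1},
    {"x":135,"y":63,"z":-205,"rx":0,"ry":0,"rz":0,"fingers":1},
    {"x":175,"y":82,"z":-205,"rx":0,"ry":0,"rz":0,"fingers":1},
    {"x":215,"y":101,"z":-205,"rx":0,"ry":0,"rz":0,"fingers":1},
    {"x":255,"y":120,"z":-205,"rx":0,"ry":0,"rz":0,"fingers":1},
    {"x":295,"y":139,"z":-205,"rx":0,"ry":0,"rz":0,"fingers":1},
    {"x":335,"y":158,"z":-205,"rx":0,"ry":0,"rz":0,"fingers":1},
    {"x":375,"y":176,"z":-205,"rx":0,"ry":0,"rz":0,"fingers":1},
    {"x":415,"y":195,"z":-205,"rx":0,"ry":0,"rz":0,"fingers":1},
    {"x":452,"y":213,"z":-205,"rx":0,"ry":0,"rz":0,"fingers":1},
    {"x":480,"y":226,"z":-205,"rx":0,"ry":0,"rz":0,"fingers":1},
    {"x":497,"y":234,"z":-205,"rx":0,"ry":0,"rz":0,"fingers":1},
    {"x":503,"y":237,"z":-205,"rx":0,"ry":0,"rz":0,"fingers":1},
    {"x":503,"y":237,"z":-205,"rx":0,"ry":0,"rz":0,"fingers":1},
  ],
)

```text
time_s: 26.55
tool_pos: [0.6227, 0.1686, 0.2179]
tool_rot: [-180.0, 0.0, 90.0]
force: [-0.7, 0.0, -0.0]
grip_width: 0.0527
grasp_force: 9.9
```

```bash
python3 snap.py side 190 110 120 90 p9
```

```text
(no output)
```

View pics/p9.png

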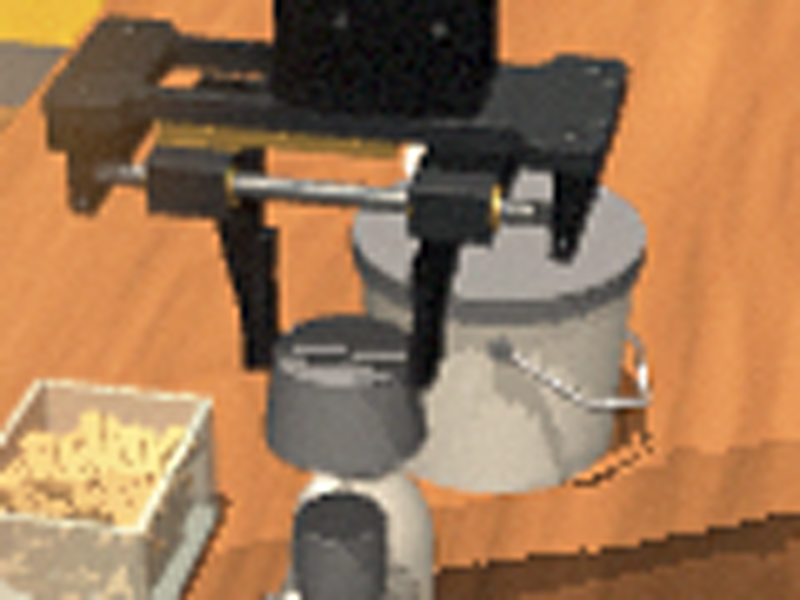

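Run:
```python
from h import *
s=vision.read_camera("side");C=-np.array(s["R"]).T@s["t"]
d=C[:2]-[.6227,.1686];d/=np.linalg.norm(d);print(d)
for r,v in((0,162.5),(.026,110+383/6.667),(.031,181.2)):
    zs=np.linspace(.12,.3,400);p=[proj(s,[.6227+r*d[0],.1686+r*d[1],z])[1] for z in zs]
    print(r,zs[np.argmin(abs(np.array(p)-v))])
for y in (.168,):
    print([np.round(proj(s,[.6227,.1686,z]),1) for z in (.204,.24)], np.round(proj(s,[.623,.169,.169]),1))
o=sensors.get_obs();print(o["tool_pos"])
```

```text
[-0.22291216  0.97483853]
0 0.236390977443609
0.026 0.23819548872180452
0.031 0.20210526315789473
[array([241.6, 173.8]), array([241.5, 161.3])] [241.6 185.5]
[0.62281178 0.16779347 0.21796151]
```

The cup hangs level at the fingertips, its centre (345,350 in the crop) in line with the jug cap (342,500), rim at about 0.203 m as expected. Lower it.

Emit:
drive_tool(
  moves=[
    {"x":1,"y":0,"z":8,"rx":0,"ry":0,"rz":0,"fingers":1},
    {"x":1,"y":0,"z":20,"rx":0,"ry":0,"rz":0,"fingers":1},
    {"x":1,"y":0,"z":32,"rx":0,"ry":0,"rz":0,"fingers":1},
    {"x":1,"y":0,"z":44,"rx":0,"ry":0,"rz":0,"fingers":1},
    {"x":1,"y":0,"z":54,"rx":0,"ry":0,"rz":0,"fingers":1},
    {"x":1,"y":0,"z":60,"rx":0,"ry":0,"rz":0,"fingers":1},
    {"x":1,"y":0,"z":64,"rx":0,"ry":0,"rz":0,"fingers":1},
    {"x":1,"y":0,"z":66,"rx":0,"ry":0,"rz":0,"fingers":1},
    {"x":1,"y":0,"z":66,"rx":0,"ry":0,"rz":0,"fingers":1},
  ],
)

```text
time_s: 27.78
tool_pos: [0.6229, 0.1705, 0.152]
tool_rot: [180.0, 0.0, 90.1]
force: [-0.1, 0.2, -1.2]
grip_width: 0.0526
grasp_force: 9.9
```

Emit:
drive_tool(
  moves=[
    {"x":0,"y":0,"z":1,"rx":0,"ry":0,"rz":0,"fingers":1},
    {"x":0,"y":0,"z":2,"rx":0,"ry":0,"rz":0,"fingers":1},
    {"x":0,"y":0,"z":2,"rx":0,"ry":0,"rz":0,"fingers":1},
  ],
)

```text
time_s: 28.15
tool_pos: [0.6228, 0.1704, 0.1499]
tool_rot: [-180.0, 0.0, 90.1]
force: [0.3, -0.6, -0.6]
grip_width: 0.0529
grasp_force: 9.9
```

Emit:
drive_tool(
  moves=[
    {"x":0,"y":0,"z":1,"rx":0,"ry":0,"rz":0,"fingers":1},
    {"x":0,"y":0,"z":1,"rx":0,"ry":0,"rz":0,"fingers":1},
    {"x":0,"y":0,"z":1,"rx":0,"ry":0,"rz":0,"fingers":-1},
    {"x":0,"y":0,"z":1,"rx":0,"ry":0,"rz":0,"fingers":-1},
    {"x":0,"y":0,"z":1,"rx":0,"ry":0,"rz":0,"fingers":-1},
    {"x":0,"y":0,"z":1,"rx":0,"ry":0,"rz":0,"fingers":-1},
    {"x":0,"y":0,"z":-20,"rx":0,"ry":0,"rz":0,"fingers":-1},
    {"x":0,"y":0,"z":-60,"rx":0,"ry":0,"rz":0,"fingers":-1},
    {"x":0,"y":0,"z":-90,"rx":0,"ry":0,"rz":0,"fingers":-1},
  ],
)

```text
time_s: 29.28
tool_pos: [0.6233, 0.1709, 0.2433]
tool_rot: [179.8, -0.0, 90.1]
force: [-0.1, -0.7, -0.6]
grip_width: 0.0874
grasp_force: 0.0
```

```bash
python3 snap.py side 180 130 160 120 p10
```

```text
(no output)
```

View pics/p10.png

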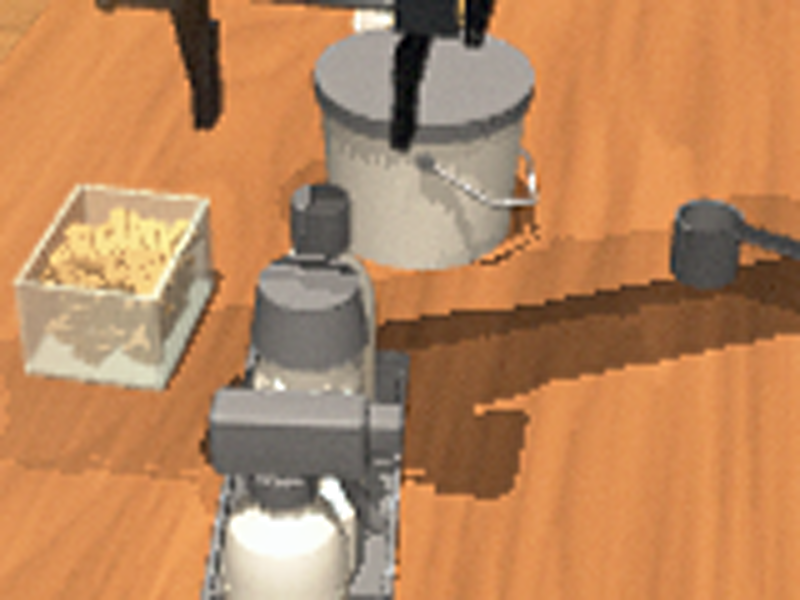

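The cup sits level over the jug's cap at crop (310,310). Now the scoop.

Emit:
drive_tool(
  moves=[
    {"x":-316,"y":-206,"z":0,"rx":0,"ry":0,"rz":-1.232,"fingers":-1},
    {"x":-316,"y":-206,"z":0,"rx":0,"ry":0,"rz":-1.232,"fingers":-1},
    {"x":-316,"y":-206,"z":0,"rx":0,"ry":0,"rz":-1.232,"fingers":-1},
    {"x":-316,"y":-206,"z":0,"rx":0,"ry":0,"rz":-1.232,"fingers":-1},
    {"x":-316,"y":-206,"z":0,"rx":0,"ry":0,"rz":-1.232,"fingers":-1},
    {"x":-316,"y":-206,"z":0,"rx":0,"ry":0,"rz":-1.232,"fingers":-1},
    {"x":-316,"y":-206,"z":140,"rx":0,"ry":0,"rz":-1.232,"fingers":-1},
    {"x":-316,"y":-206,"z":140,"rx":0,"ry":0,"rz":-1.232,"fingers":-1},
    {"x":-316,"y":-206,"z":140,"rx":0,"ry":0,"rz":-1.232,"fingers":-1},
    {"x":-316,"y":-206,"z":140,"rx":0,"ry":0,"rz":-1.232,"fingers":-1},
    {"x":-316,"y":-206,"z":140,"rx":0,"ry":0,"rz":-1.232,"fingers":-1},
  ],
)

```text
time_s: 30.7
tool_pos: [0.4189, -0.1456, 0.1019]
tool_rot: [-180.0, 0.2, 160.7]
force: [-0.1, -0.1, 0.5]
grip_width: 0.0867
grasp_force: 0.0
```

```bash
python3 - <<'E'
from h import *
o=sensors.get_obs();print(o["tool_pos"],o["tool_rot"],o["qpos"])
th=np.deg2rad(o["tool_rot"][2]);d=np.array([.417,-.1445])-o["tool_pos"][:2]
print("x",d@[np.cos(th),np.sin(th)]*1000,"y",d@[np.sin(th),-np.cos(th)]*1000)
E
python3 snap.py side 240 110 160 120 p11
```

```text
[ 0.41894215 -0.14555409  0.10188319] [-179.991774      0.18268804  160.69975761] [ 52.06430158  -1.08437189 -35.64183488 117.66023482  -0.68940264
  63.04066285  87.43764883]
x 2.181393511366854 y 0.3529371675210228
```

View pics/p11.png

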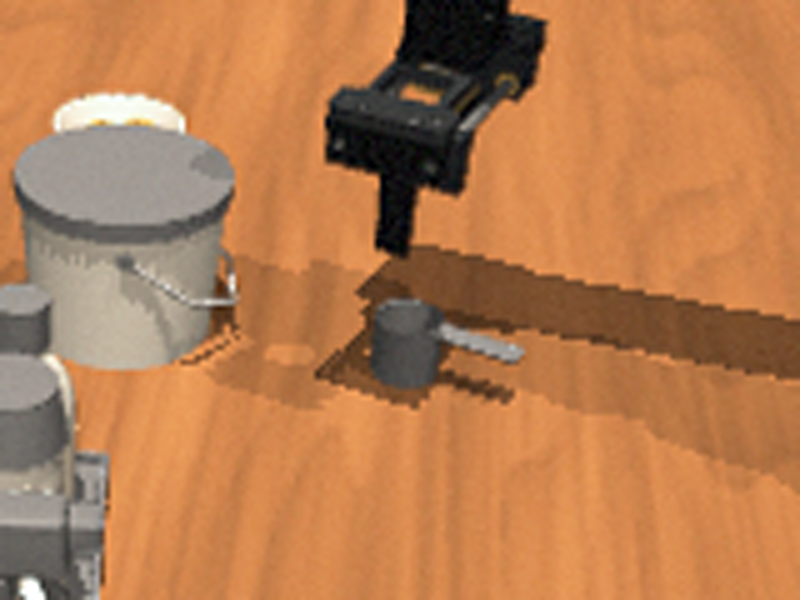

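The fingers stand on either side above the scoop cup (405,340 in the crop), with the handle pointing to the robot, clear of them.

Emit:
drive_tool(
  moves=[
    {"x":2,"y":0,"z":30,"rx":0,"ry":0,"rz":0,"fingers":-1},
    {"x":2,"y":0,"z":60,"rx":0,"ry":0,"rz":0,"fingers":-1},
    {"x":2,"y":0,"z":80,"rx":0,"ry":0,"rz":0,"fingers":-1},
    {"x":2,"y":0,"z":87,"rx":0,"ry":0,"rz":0,"fingers":-1},
    {"x":2,"y":0,"z":87,"rx":0,"ry":0,"rz":0,"fingers":-0.5},
    {"x":2,"y":0,"z":87,"rx":0,"ry":0,"rz":0,"fingers":0},
    {"x":2,"y":0,"z":87,"rx":0,"ry":0,"rz":0,"fingers":1},
    {"x":2,"y":0,"z":87,"rx":0,"ry":0,"rz":0,"fingers":1},
    {"x":2,"y":0,"z":87,"rx":0,"ry":0,"rz":0,"fingers":1},
    {"x":2,"y":0,"z":87,"rx":0,"ry":0,"rz":0,"fingers":1},
    {"x":2,"y":0,"z":87,"rx":0,"ry":0,"rz":0,"fingers":1},
  ],
)

```text
time_s: 32.12
tool_pos: [0.4153, -0.1453, 0.0131]
tool_rot: [-180.0, 0.0, 160.6]
force: [-0.7, -0.4, 4.0]
grip_width: 0.048
grasp_force: 10.0
```

Emit:
drive_tool(
  moves=[
    {"x":0,"y":0,"z":-10,"rx":0,"ry":0,"rz":0,"fingers":1},
    {"x":0,"y":0,"z":-40,"rx":0,"ry":0,"rz":0,"fingers":1},
    {"x":0,"y":0,"z":-80,"rx":0,"ry":0,"rz":0,"fingers":1},
    {"x":0,"y":0,"z":-120,"rx":0,"ry":0,"rz":0,"fingers":1},
    {"x":-5,"y":1,"z":-145,"rx":0,"ry":0,"rz":0,"fingers":1},
    {"x":-20,"y":4,"z":-150,"rx":0,"ry":0,"rz":0,"fingers":1},
    {"x":-45,"y":10,"z":-150,"rx":0,"ry":0,"rz":0,"fingers":1},
    {"x":-75,"y":17,"z":-150,"rx":0,"ry":0,"rz":0,"fingers":1},
    {"x":-105,"y":23,"z":-150,"rx":0,"ry":0,"rz":0,"fingers":1},
    {"x":-135,"y":30,"z":-150,"rx":0,"ry":0,"rz":0,"fingers":1},
    {"x":-165,"y":36,"z":-150,"rx":0,"ry":0,"rz":0,"fingers":1},
    {"x":-187,"y":41,"z":-150,"rx":0,"ry":0,"rz":0,"fingers":1},
    {"x":-195,"y":43,"z":-150,"rx":0,"ry":0,"rz":0,"fingers":1},
    {"x":-195,"y":43,"z":-150,"rx":0,"ry":0,"rz":0,"fingers":1},
  ],
)

```text
time_s: 33.88
tool_pos: [0.6132, -0.1689, 0.1628]
tool_rot: [180.0, -0.0, 160.7]
force: [-0.3, 0.9, -0.2]
grip_width: 0.0477
grasp_force: 10.0
```

```bash
python3 snap.py side 220 80 120 90 p12
```

```text
(no output)
```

View pics/p12.png

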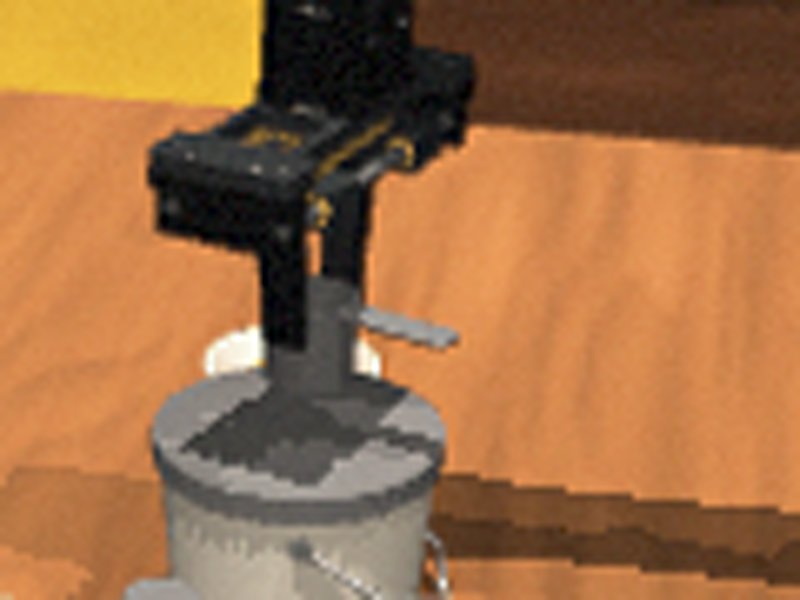

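The scoop hangs level and mouth up above the lid's middle (310,340). Lower.

Emit:
drive_tool(
  moves=[
    {"x":-1,"y":0,"z":8,"rx":0,"ry":0,"rz":0,"fingers":1},
    {"x":-1,"y":0,"z":16,"rx":0,"ry":0,"rz":0,"fingers":1},
    {"x":-1,"y":0,"z":23,"rx":0,"ry":0,"rz":0,"fingers":1},
    {"x":-1,"y":0,"z":27,"rx":0,"ry":0,"rz":0,"fingers":1},
    {"x":-1,"y":0,"z":29,"rx":0,"ry":0,"rz":0,"fingers":1},
    {"x":-1,"y":0,"z":30,"rx":0,"ry":0,"rz":0,"fingers":1},
    {"x":-1,"y":0,"z":30,"rx":0,"ry":0,"rz":0,"fingers":1},
  ],
)

```text
time_s: 34.8
tool_pos: [0.6146, -0.1695, 0.1333]
tool_rot: [-180.0, 0.0, 160.6]
force: [-0.9, 0.4, 1.2]
grip_width: 0.0478
grasp_force: 10.0
```

Emit:
drive_tool(
  moves=[
    {"x":0,"y":0,"z":0,"rx":0,"ry":0,"rz":0,"fingers":-1},
    {"x":0,"y":0,"z":0,"rx":0,"ry":0,"rz":0,"fingers":-1},
    {"x":0,"y":0,"z":0,"rx":0,"ry":0,"rz":0,"fingers":-1},
    {"x":0,"y":0,"z":0,"rx":0,"ry":0,"rz":0,"fingers":-1},
    {"x":0,"y":0,"z":-20,"rx":0,"ry":0,"rz":0,"fingers":-1},
    {"x":0,"y":0,"z":-60,"rx":0,"ry":0,"rz":0,"fingers":-1},
    {"x":0,"y":0,"z":-110,"rx":0,"ry":0,"rz":0,"fingers":-1},
    {"x":58,"y":-286,"z":-110,"rx":0,"ry":0,"rz":0,"fingers":-1},
    {"x":58,"y":-286,"z":-110,"rx":0,"ry":0,"rz":0,"fingers":-1},
    {"x":58,"y":-286,"z":-110,"rx":0,"ry":0,"rz":0,"fingers":-1},
    {"x":58,"y":-286,"z":-110,"rx":0,"ry":0,"rz":0,"fingers":-1},
    {"x":58,"y":-286,"z":-110,"rx":0,"ry":0,"rz":0,"fingers":-1},
    {"x":58,"y":-286,"z":-110,"rx":0,"ry":0,"rz":0,"fingers":-1},
    {"x":58,"y":-286,"z":-110,"rx":0,"ry":0,"rz":0,"fingers":-1},
  ],
)

```text
time_s: 36.55
tool_pos: [0.4658, -0.4194, 0.2442]
tool_rot: [180.0, 0.1, 160.7]
force: [0.7, 1.3, -0.8]
grip_width: 0.0871
grasp_force: 0.0
```

Run:
```python
from h import *
a=vision.read_camera("top")["image"][90:270,40:440];b=vision.read_camera("side")["image"][110:320,150:400]
f=lambda i,w,h:cv2.resize(i[:,:,::-1],(w,h),interpolation=cv2.INTER_CUBIC)
cv2.imwrite("pics/p13.png",np.vstack([f(a,600,270),f(b,600,330)[:,:]]))
```

```text
(no output)
```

View pics/p13.png

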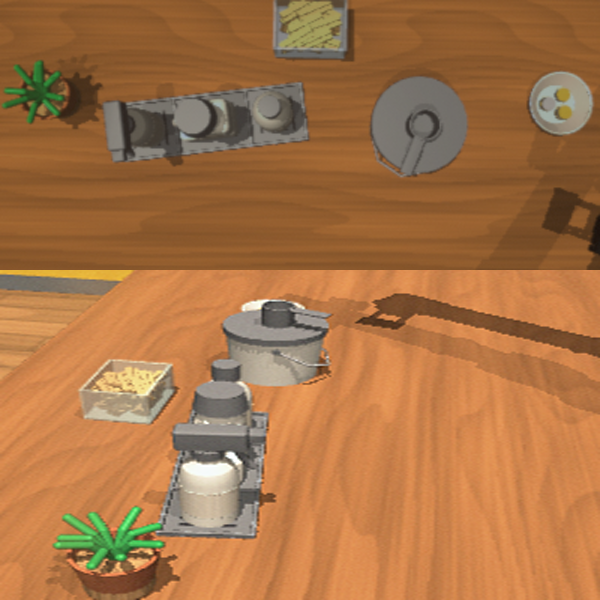

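Everything is in place: spray, jug with cup, and softener are in their wells, the scoop is centred on the lid (424,124) mouth up, and the bystanders have not moved. Handing in.

```bash
python3 -c "
from cell import workorder
print(workorder.sign_off())"
```

```text
the job is handed in; nothing more can be done
None
```

The job is handed in at about 37 s: jug, spray and softener are upright in their wells, the cup is mouth down over the jug's cap, the scoop is mouth up on the middle of the lid, and the final pictures show the plant, pegs and dish where they were.

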